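Hang plaster moulds on a pivoting drying bar

ROBOT

A 6-joint arm with a two-finger parallel gripper is mounted at the origin on the work surface. World frame = base frame: x ahead of the robot, y to its left, z up, the work surface at z = 0. Lengths are in m, angles in rad, forces in N, time in s.
With the tool pointing down it reaches from about 0.275 to 0.85 m from the base axis. Payload 19 kg.
Tool frame: the origin (TCP) lies at the very end of the fingers, on their centre line; the grasp point (between the pads) lies 19 mm behind it; z points along the fingers, y is the direction in which the jaws open and shut (so a half turn about z gives the same grasp; the last joint's range is limited). The gripper opens to 85 mm and grips with 20 to 120 N. Pads are 22 mm wide; open, the fingers measure 114 mm over their backs; the gripper's body (76 mm by 85 mm) begins 54 mm behind the grasp point. The pads swing forward as they close: fully open they stand 13 mm farther back than shut.
Start: joints at [-1.353, 0.15, 1.437, -0, 1.554, -0.134], TCP at [0.198, -0.54, 0.231] pointing down, gripper open.
Joint ranges: [-2.8, 2.8], [-0.68, 2.1], [0.12, 2.68], [-1.39, 4.53], [0.16, 2.79], [-2.81, 2.81]. Speed limits (rad/s): [1.89, 1.89, 2.22, 3.01, 3.01, 3.01].

INTERFACE

Orientations are given as a unit quaternion [w, x, y, z].
In Python, from bench import robot, cams gives the robot as it stands.
- The arm moves only by the shell command python3 -m crank 'ROWS' [FORCE]. ROWS is JSON, a list that holds one entry, the list of rows, each a list of 7 numbers: the shift along the tool's x, y, z in cm, then the turn, a rotation vector about the tool's x, y, z in rad, then the gripper command: -1 is shut, 1 is fully open, values between are in proportion. A call has exactly 5 rows; each row is the pose to reach, as a shift and turn from the pose commanded when the call began, along the tool's axes at that moment; what a row does not reach only later rows make up. A row lasts 1/8 s, in which the tool goes at most 62.5 mm and 10.7 degrees, less where a joint would pass 70% of its speed; a pose out of reach is approached as far as the arm can. A call with a gripper value outside its range is refused whole. The fingers move at their own pace and stop on an object; FORCE is the grip in N (left out, the last holds). Time passes only in rows, so rows that repeat a pose let the fingers close, or fill a call up. It gives the time, the measured TCP pose, the force and the opening at its end, in the units of the state.
- robot.get_obs(): the state, without advancing time (a new reading comes with each control period).
- cams.snapshot(name): name is "scene" or "top" or "wrist"; returns a dict with "img" (384x512x3 uint8, blue, green, red), "z_map" (384x512 float32, m along the optical axis (not along the pixel's ray), 0 where there is no reading), "fov_y" (degrees; the focal length in pixels is half the picture's height over the tangent of half this angle, whatever the lens; pixels are square), "cx", "cy" (the principal point, pixels), "k1" (the pictures are not rectified: a ray, as slopes to the right and down, at radius r is drawn at 1 + k1 r^2 times it, then the intrinsics apply), "world_to_cam" (4x4, takes a point from world to camera coordinates). Camera axes: x right, y up, looking along -z (the intrinsics and any distortion apply to the point x, -y, -z); pixel columns grow to the right and rows downward; lengths in m; the calibration is good to about 2 mm. A picture is of the moment at which its call begins.
- robot.sign_off(): hands the job in, once; it reports no verdict.
The state is a dict: "t": time; "joint_positions": joint angles; "joint_vel": joint speeds; "tau": joint torques, N m; "tool_pos": TCP position; "orientation": TCP orientation; "ft_force": force on the tool from outside, world axes, zero at the start; "torque": the same for the moment, N m; "grip_width": finger opening in m.
Only numpy, scipy, OpenCV 4.12 (cv2) and the standard library are available. Lean on these libraries where they do the work, as an engineer would, in place of code of your own. Each camera call takes 0.05 s, during which the arm holds its last target. There are 200 camera calls.

TASK

Hang the two plaster moulds on the pivoting drying bar without letting it tip far: first the large mould on the lone peg at the right-hand end, then, with the large one left hanging, the small mould on the free peg of the left half, so that the bar ends level with both moulds hanging free. Slide each mould along its peg until it meets the sprung stop, whose place you must find by feel, and hold it pressed into the stop for about half a second with a firm but gentle push of about 10 N (never as much as 20 N) before you let go. Leave everything else on the bench undisturbed.

Things in the scene. Friction and masses are not known exactly. Their poses are not given: they have to be found in the camera images.
- large_mid (a point): Centre of the large mould: an upright plaster block 30 mm deep (its x), 56 mm wide (its y) and 90 mm high (its z), about 175 g, standing loose on the bench. A 16 mm square hole runs right through it along its x; the hole's centre is 25 mm above this point (20 mm below the top). A round hollow marks its front face (-x).
- small_mid (a point): Centre of the small mould: the same kind of block, 30 mm deep (x), 44 mm wide (y), 70 mm high (z), about 120 g. Its 16 mm square hole along x has its centre 15 mm above this point (20 mm below the top).
- mould_large: The large mould; origin at the centre of its underside, axes as for large_mid.
- mould_small: The small mould; origin at the centre of its underside, axes as for small_mid.
- beam_mid (a point): Wooden drying bar, 16 x 360 x 22 mm, 210 mm above the bench on a steel post behind its middle. Origin at its centre, on the pivot axis; x points away from the robot along pivot axis and pegs, y along the bar to the left, z up. Round steel pegs, 10 mm thick, 85 mm long, stand out of its front (-x) at y = +155 (carries a third, fixed mould, 44 wide, 70 high), +70 (free) and -155 mm (free).
- peg_right_tip (a point): Centre of the front end of the lone right-hand peg (y = -155 mm), 93 mm in front of the beam's origin; axes as the beam. The large mould goes here. On the peg sits a rubber-faced sprung stop disc, 26 mm across, clamped anywhere: its face is 35 to 59 mm behind this tip, not measured. Pushed along +x the face yields about 1 mm per 3.5 N, up to 7 mm.
- peg_left_tip (a point): Centre of the front end of the free peg of the left half (y = +70 mm), 93 mm in front of the beam's origin; axes as the beam. The small mould goes here. It has the same kind of sprung stop as the right-hand peg, clamped on its own at 35 to 59 mm behind this tip, not measured. The fixed mould next to it begins 63 mm to the left of this peg's axis.
- beam (a joint): Tilt of the bar in rad: 0 level, positive when the left end (+y) hangs low. A light spring (1.8 Nm per rad) and the loads set it: about +0.1 at the start, about -0.05 with the large mould hung, about 0 with both. It must not pass 0.13 either way.
- vase: Glazed grey vase, 175 mm high, 96 mm across; origin under its centre. Leave alone.
- caliper: Flat yellow caliper, 200 mm long, lying on the bench; origin under its rule's middle. Leave alone.
- paddle: Wooden paddle, 255 mm long, 17 mm high, lying on the bench. Leave alone.
- glaze_tub: White tub, 76 mm across, 70 mm high; origin under its centre. Leave alone.
Mind the look-alikes: they are no part of the job. Leave any brown, pink or red look-alike of the mould_large alone.

How it is judged:
On the way, in this order (a step that is already met when the one before it is completed fails the run):
1. the large mould, on the right-hand peg, is held pressed into the stop with at least 6.5 N (x of large_mid in the frame of beam_mid between -0.085 and -0.025 m and y of large_mid in the frame of beam_mid between -0.167 and -0.143 m and z of large_mid in the frame of beam_mid between -0.038 and -0.016 m and contact force between mould_large and beam above 6.5 N), for 0.3 s.
2. with the large mould let go and hanging, the small mould, on the left-hand free peg, is held pressed into the stop with at least 6.5 N (x of large_mid in the frame of beam_mid between -0.085 and -0.025 m and y of large_mid in the frame of beam_mid between -0.167 and -0.143 m and z of large_mid in the frame of beam_mid between -0.038 and -0.016 m and x of small_mid in the frame of beam_mid between -0.085 and -0.025 m and y of small_mid in the frame of beam_mid between 0.058 and 0.082 m and z of small_mid in the frame of beam_mid between -0.028 and -0.006 m and contact force between the fingers and mould_large below 0.1 N and contact force between mould_small and beam above 6.5 N), for 0.3 s.
At the end, for the whole second after the job is handed in: The large mould hangs on the right-hand peg and the small mould on the free left-hand peg (each mould's centre within 12 mm of straight below its peg and 25 to 85 mm in front of the beam's origin), both let go and at rest, and the bar is level within 0.035 rad (2 degrees) (x of large_mid in the frame of beam_mid between -0.085 and -0.025 m and y of large_mid in the frame of beam_mid between -0.167 and -0.143 m and z of large_mid in the frame of beam_mid between -0.038 and -0.016 m and x of small_mid in the frame of beam_mid between -0.085 and -0.025 m and y of small_mid in the frame of beam_mid between 0.058 and 0.082 m and z of small_mid in the frame of beam_mid between -0.028 and -0.006 m and value of joint beam between -0.035 and 0.035 rad and linear speed of each of mould_large, mould_small below 0.02 m/s and contact force between the fingers and mould_large below 0.1 N and contact force between the fingers and mould_small below 0.1 N); the robot touches nothing.
It fails at once if the bar tips more than 0.13 rad (value of joint beam above 0.13 rad or value of joint beam below -0.13 rad).
It fails at once if a mould is pressed on the bar, peg or stop with 20 N or more (contact force between any of mould_large, mould_small and beam above 20 N).
It fails at once if the vase, caliper, paddle or glaze tub is moved more than 25 mm (distance of any of vase, caliper, paddle, glaze_tub from where it was at the start of the episode above 0.025 m).
It also fails if it takes over 70 s, if anything falls off the work surface, if the arm or the gripper's body presses on something with over 40 N, if the wrist force passes 120 N, or if a joint passes its speed limit or range.

## Working session

There is one attempt and no reset: what is moved stays moved. The work goes in short steps, Python scripts to look and compute and a shell command to move; the robot and the scene stay as the last step left them, time stands still between calls to the robot, and variables do not carry over. Pictures are saved under pics/ and viewed, about 8 in all and at most 12, crops included, and the job is handed in when it is done.

```bash
ls; mkdir -p pics; cat > h.py <<'E'
import numpy as np, cv2
from scipy.spatial.transform import Rotation as R
from bench import robot, cams
def snap(n):
    s=cams.snapshot(n); h,w=s["img"].shape[:2]
    s["f"]=h/2/np.tan(np.radians(s["fov_y"])/2); return s
def cloud(s):
    h,w=s["z_map"].shape; f=s["f"]
    K=np.array([[f,0,s["cx"]],[0,f,s["cy"]],[0,0,1.]])
    uv=np.stack(np.meshgrid(np.arange(w),np.arange(h)),-1).reshape(-1,1,2).astype(float)
    n=cv2.undistortPoints(uv,K,np.array([s["k1"],0,0,0.]),).reshape(h,w,2)
    z=s["z_map"]; c=np.stack([n[...,0]*z,-n[...,1]*z,-z],-1)
    T=np.linalg.inv(s["world_to_cam"]); p=c@T[:3,:3].T+T[:3,3]; p[z<=0]=np.nan; return p
def tool():
    o=robot.get_obs(); q=o["orientation"]; return np.array(o["tool_pos"]),R.from_quat([q[1],q[2],q[3],q[0]]),o
E
python3 - <<'E'
from h import *
for n in("scene","top"):
    s=snap(n); cv2.imwrite(f"pics/{n}0.png",s["img"]); np.save(f"{n}0.npy",cloud(s)); print(n,s["fov_y"],s["k1"],np.linalg.inv(s["world_to_cam"])[:3,3].round(3))
p,r,o=tool(); print(r.as_matrix().round(3),o)
E
```

```text
pics
scene 47.89505126270606 -0.16305543735217798 [ 1.307 -0.576  0.802]
top 45.00418519435179 0.058801191445143064 [ 0.404 -0.037  1.428]
[[ 0.939  0.345 -0.   ]
 [ 0.345 -0.939  0.001]
 [ 0.    -0.001 -1.   ]] {'t': 0.1, 'joint_positions': array([-1.35301134e+00,  1.50911454e-01,  1.43793152e+00, -1.16570822e-06,
        1.55380196e+00, -1.34038540e-01]), 'joint_vel': array([ 0.00120337, -0.00136078, -0.00113669, -0.00156557,  0.00067799,
        0.00035877]), 'tau': array([ 6.59628713e-03, -7.14379406e+01, -5.71793783e+01, -3.18924936e-05,
        7.12644687e-03,  3.99136331e-05]), 'tool_pos': array([ 0.19806443, -0.53958248,  0.23076746]), 'orientation': array([-5.25653190e-04,  9.84567246e-01,  1.75005888e-01, -2.26069428e-05]), 'ft_force': array([-0.45992344, -0.67334822, -0.11050617]), 'torque': array([ 0.01399178,  0.00956456, -0.04537169]), 'grip_width': 0.08553439001605859}
```

View pics/scene0.png

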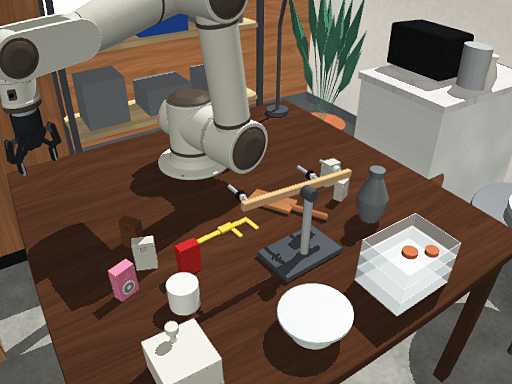

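View pics/top0.png

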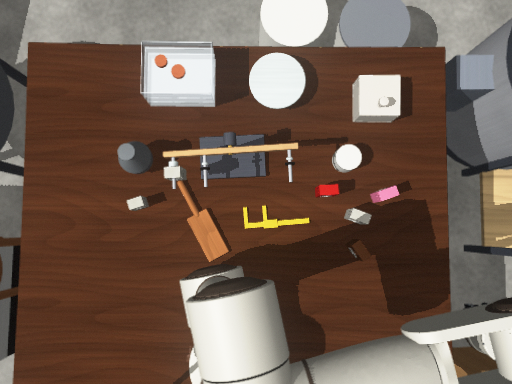

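The scene view shows the white large mould at (145,253), with brown (130,228), pink (122,280) and red (188,256) look-alikes near it. The top view has the large mould at (357,215), the small mould at (137,202), the bar along row ~150 and the free peg tips at about (290,180) and (205,185). Next I measure them.

```bash
python3 - <<'E'
from h import *
im=cv2.imread("pics/top0.png"); P=np.load("top0.npy")
def rep(name,u0,u1,v0,v1,zlo,zhi):
    q=P[v0:v1,u0:u1].reshape(-1,3); q=q[(q[:,2]>zlo)&(q[:,2]<zhi)]
    (c,sz,a)=cv2.minAreaRect((q[:,:2]*1000).astype(np.float32))
    print(name,len(q),"c",np.round(c,1),"size",np.round(sz,1),"ang",round(a,1),"z",np.round(np.percentile(q[:,2],[5,50,95]),4)); return q
rep("large",340,376,203,228,.08,.1)
rep("small",122,152,192,214,.06,.08)
rep("brown",340,372,238,262,.03,.12)
rep("red",312,345,180,200,.03,.12)
rep("pink",365,402,182,206,.03,.12)
rep("tub",330,365,140,175,.06,.08)
q=rep("beam",160,302,138,160,.16,.26)
rep("pegR",283,297,160,186,.17,.26); rep("pegL",198,212,160,190,.17,.26); rep("fixed",164,186,158,190,.17,.27)
rep("caliper",240,312,204,232,.003,.03); rep("paddle",180,235,180,265,.005,.03);rep("vase",110,155,138,176,.12,.2)
# beam line
b=(np.abs(im.astype(int)-[110,180,215]).sum(-1)<150)
for y in np.arange(-.2,.26,.04):
    m=q[np.abs(q[:,1]-y)<.01]
    if len(m): print(round(y,2),np.median(m,0).round(4),m[:,0].min().round(4),m[:,0].max().round(4))
for n,u0,u1,c in(("R",280,300,0),("L",196,216,0)):
    for v in range(150,192,3):
        row=P[v,u0:u1]; k=(row[:,2]>.17); 
        if k.any(): print(n,v,np.median(row[k],0).round(4),row[k][:,1].min().round(4),row[k][:,1].max().round(4),row[k][:,2].max().round(4),k.sum())
big=cv2.resize(im[130:265,100:420],None,fx=2.5,fy=2.5,interpolation=cv2.INTER_CUBIC); cv2.imwrite("pics/topcrop.png",big)
E
```

```text
large 211 c [ 441.9 -360.7] size [56.5 30.2] ang 69.6 z [0.0842 0.0896 0.0941]
small 172 c [475.6 293. ] size [30.  47.2] ang 17.7 z [0.0638 0.0683 0.0723]
brown 307 c [ 343.5 -361.6] size [58.2 33.1] ang 35.7 z [0.0407 0.088  0.0934]
red 253 c [ 517.1 -270.3] size [31.1 56.6] ang 3.8 z [0.0436 0.0885 0.093 ]
pink 265 c [ 508.9 -441.7] size [30.9 58.2] ang 20.5 z [0.0399 0.0884 0.0937]
tub 515 c [ 616.2 -330.8] size [72.7 72.4] ang 87.8 z [0.0641 0.0692 0.0739]
beam 1114 c [612.8  11.5] size [356.3  56.3] ang 89.6 z [0.2006 0.2195 0.2357]
pegR 105 c [ 555.  -142.5] size [23.4 55.4] ang 83.7 z [0.223  0.2292 0.2378]
pegL 123 c [549.  80.] size [23.7 69.9] ang 84.6 z [0.2009 0.2066 0.2154]
fixed 346 c [549. 162.] size [52.9 67.1] ang 55.7 z [0.1809 0.2073 0.2137]
caliper 556 c [ 437.  -122.3] size [ 82.9 218.5] ang 0.5 z [0.0032 0.0053 0.0116]
paddle 1451 c [421.8  87.3] size [255.6 164.4] ang 0.6 z [0.0064 0.0146 0.021 ]
vase 447 c [607.2 291.7] size [56.1 62. ] ang 81.1 z [0.1234 0.1698 0.1766]
-0.16 [ 0.6163 -0.1577  0.2361] 0.5846 0.6257
-0.12 [ 0.615  -0.1203  0.2326] 0.6077 0.623
[... 896 characters left out ...]
9 ] -0.1513 -0.1437 0.2303 4
L 150 [0.6087 0.0762 0.2128] 0.0509 0.101 0.2189 20
L 153 [0.6006 0.0762 0.2131] 0.0508 0.1011 0.2177 20
L 156 [0.5935 0.0818 0.2074] 0.0778 0.1036 0.2093 4
L 159 [0.5855 0.079  0.2077] 0.0755 0.0829 0.2085 4
L 162 [0.5779 0.0793 0.2046] 0.0755 0.0827 0.2095 4
L 165 [0.5701 0.0804 0.2032] 0.0756 0.0866 0.2072 5
L 168 [0.5612 0.0782 0.2098] 0.067 0.0907 0.2155 10
L 171 [0.5537 0.0786 0.2066] 0.0747 0.083 0.209 4
L 174 [0.5457 0.0774 0.206 ] 0.0746 0.0799 0.2069 3
L 177 [0.5379 0.0771 0.2043] 0.0749 0.08 0.2067 3
L 180 [0.5301 0.0773 0.2032] 0.0747 0.0803 0.2035 3
L 183 [0.5217 0.0756 0.207 ] 0.0716 0.0795 0.208 4
L 186 [0.5137 0.0752 0.2079] 0.0715 0.0795 0.2092 4
```

View pics/topcrop.png

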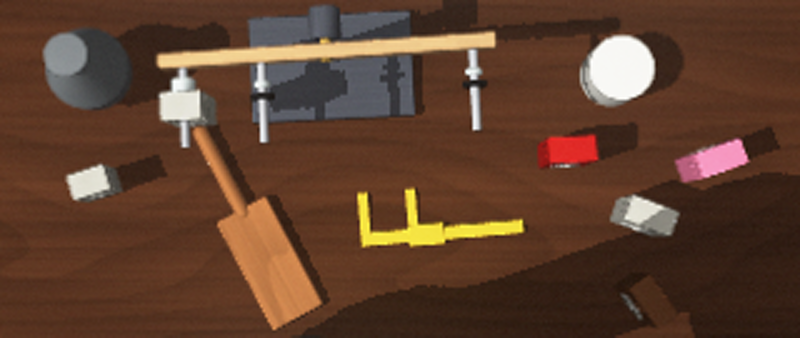

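Measurements agree with the given sizes: tilt is ~0.10, the bar is yawed ~0.056 rad, and the peg tips are at R ≈ (.525,-.148,.2255) and L ≈ (.512,.076,.203). I start by moving above the large mould at (.442,-.361), yaw -20.4°.

```bash
python3 -m crank '[[[5.8,-1.7,0,0,0,0.14,1],[11.6,-3.4,0,0,0,0.28,1],[17.5,-5,0,0,0,0.42,1],[23.3,-6.7,0,0,0,0.57,1],[29.1,-8.4,0,0,0,0.709,1]]]' 40
python3 -m crank '[[[0,0,1,0,0,0,1],[0,0,2,0,0,0,1],[0,0,3,0,0,0,1],[0,0,3,0,0,0,1],[0,0,3,0,0,0,1]]]'
python3 - <<'E'
from h import *
p,r,o=tool(); print(p.round(4),np.degrees(np.arctan2(*r.as_matrix()[[1,0],0])).round(2),r.as_matrix()[:,2].round(3),o["ft_force"].round(2))
s=snap("wrist"); cv2.imwrite("pics/w1.png",s["img"]); q=cloud(s); q=q.reshape(-1,3)
q=q[(q[:,2]>.083)&(q[:,2]<.097)&(np.linalg.norm(q[:,:2]-[.442,-.361],axis=1)<.045)]
c,sz,a=cv2.minAreaRect((q[:,:2]*1000).astype(np.float32)); print(len(q),c,sz,a,np.median(q[:,2]))
d=np.array([c[0]/1e3,c[1]/1e3,p[2]])-p; print("shift in tool cm",(r.inv().apply(d)*100).round(2))
E
```

```text
t: 0.72
tool_pos: [0.4437, -0.3592, 0.2311]
orientation: [-0.0, 0.984, -0.18, -0.0]
ft_force: [0.0, -1.0, -0.9]
grip_width: 0.0851
t: 1.35
tool_pos: [0.442, -0.3612, 0.2016]
orientation: [0.0, 0.984, -0.178, 0.0]
ft_force: [-0.2, -0.1, 0.5]
grip_width: 0.086
[ 0.442  -0.3612  0.2016] -20.51 [ 0. -0. -1.] [-0.24 -0.1   0.48]
1937 (446.4656677246094, -360.920654296875) (56.05561447143555, 29.868989944458008) 69.59925842285156 0.08997475172776098
shift in tool cm [ 0.41 -0.18  0.  ]
```

```bash
python3 -m crank '[[[0.3,-0.1,3,0,0,0,1],[0.3,-0.1,6,0,0,0,1],[0.3,-0.1,9,0,0,0,1],[0.3,-0.1,11,0,0,0,1],[0.3,-0.1,12,0,0,0,1]]]'
python3 -m crank '[[[0,0,1,0,0,0,1],[0,0,2,0,0,0,1],[0,0,3.2,0,0,0,1],[0,0,3.2,0,0,0,0.3],[0,0,3.2,0,0,0,-1]]]'
python3 -m crank '[[[0,0,0,0,0,0,-1],[0,0,0,0,0,0,-1],[0,0,0,0,0,0,-1],[0,0,0,0,0,0,-1],[0,0,0,0,0,0,-1]]]'
python3 -m crank '[[[0,0,-0.5,0,0,0,-1],[0,0,-1.5,0,0,0,-1],[0,0,-3,0,0,0,-1],[0,0,-5,0,0,0,-1],[0,0,-7,0,0,0,-1]]]'
python3 -m crank '[[[0,0,-3,0,0,0,-1],[0,0,-6,0,0,0,-1],[0,0,-9,0,0,0,-1],[0,0,-9,0,0,0,-1],[0,0,-9,0,0,0,-1]]]'
python3 - <<'E'
from h import *
p,r,o=tool(); print(p.round(4),np.degrees(np.arctan2(*r.as_matrix()[[1,0],0])).round(2),o["ft_force"].round(2),o["grip_width"])
s=snap("scene"); cv2.imwrite("pics/s1.png",s["img"][80:330,60:400])
E
```

```text
t: 2.02
tool_pos: [0.4453, -0.3607, 0.0806]
orientation: [-0.0, 0.984, -0.178, -0.0]
ft_force: [0.3, -0.1, -0.3]
grip_width: 0.0854
t: 2.65
tool_pos: [0.4457, -0.3609, 0.0496]
orientation: [0.0, 0.984, -0.178, 0.0]
ft_force: [-0.5, -1.7, -2.3]
grip_width: 0.0555
t: 3.28
tool_pos: [0.4456, -0.3608, 0.0495]
orientation: [0.0, 0.984, -0.178, 0.0]
ft_force: [-0.2, -0.0, 3.5]
grip_width: 0.0557
t: 3.9
tool_pos: [0.4456, -0.3608, 0.121]
orientation: [0.0, 0.984, -0.178, 0.0]
ft_force: [-0.2, -0.8, -1.5]
grip_width: 0.0553
t: 4.53
tool_pos: [0.4453, -0.3606, 0.2091]
orientation: [-0.0, 0.984, -0.178, -0.0]
ft_force: [0.7, 0.7, -0.6]
grip_width: 0.0556
[ 0.4453 -0.3606  0.2091] -20.47 [ 0.67  0.73 -0.6 ] 0.05555872052828544
```

View pics/s1.png

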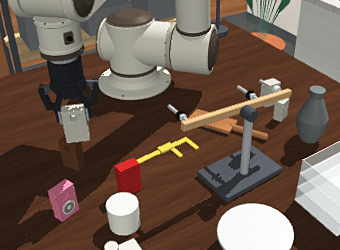

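```bash
python3 -m crank '[[[-1.2,-4,0,0,0,-0.08,-1],[-2.4,-8.1,0,0,0,-0.165,-1],[-3.6,-12.1,0,0,0,-0.25,-1],[-4.8,-16.2,0,0,0,-0.33,-1],[-6,-20.2,0,0,0,-0.413,-1]]]'
python3 -m crank '[[[0,0,0,0,0,0,-1],[0,0,0,0,0,0,-1],[0,0,0,0,0,0,-1],[0,0,0,0,0,0,-1],[0,0,0,0,0,0,-1]]]'
python3 - <<'E'
from h import *
p,r,o=tool(); print(p.round(4),np.arctan2(*r.as_matrix()[[1,0],0]).round(4),o["ft_force"].round(2))
s=snap("wrist"); cv2.imwrite("pics/w2.png",s["img"]); P=cloud(s); np.save("w2.npy",P)
print(np.linalg.inv(s["world_to_cam"])[:3].round(3))
E
```

```text
t: 5.2
tool_pos: [0.4595, -0.149, 0.2085]
orientation: [-0.0, 1.0, 0.029, -0.001]
ft_force: [0.6, 0.2, -2.0]
grip_width: 0.0551
t: 5.82
tool_pos: [0.4598, -0.1509, 0.2092]
orientation: [-0.0, 1.0, 0.027, -0.0]
ft_force: [-0.1, -0.3, -1.5]
grip_width: 0.0556
[ 0.4598 -0.1509  0.2092] 0.055 [-0.1  -0.32 -1.47]
[[ 0.055  0.964  0.259  0.527]
 [-0.999  0.053  0.013 -0.147]
 [-0.001 -0.259  0.966  0.352]]
```

View pics/w2.png

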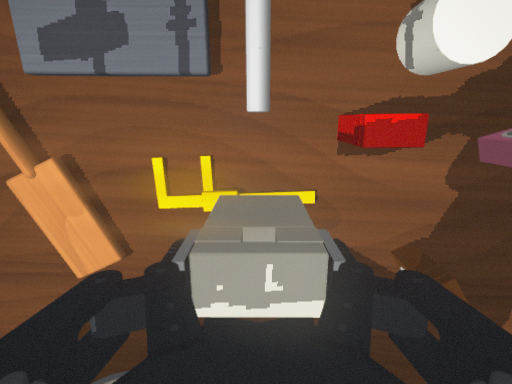

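The wrist view shows the right peg, with its tip at (258,110), and the held mould with its hole notch at (259,233), nearly in line. I measure both in this one view.

```bash
python3 - <<'E'
from h import *
P=np.load("w2.npy")
for v in (10,30,50,70,90,104):
    r=P[v,240:280]; k=r[:,2]>.2; print("peg",v,r[k].mean(0).round(4),r[k][:,2].max().round(4),r[k][:,1].min().round(4),r[k][:,1].max().round(4),k.sum())
q=P[60:120,240:280].reshape(-1,3); q=q[q[:,2]>.2]; print("tip x",np.sort(q[:,0])[:5].round(4))
for v in (200,212,222,228,233,238,250,270,290,310):
    r=P[v,170:350]; k=r[:,2]>.12; r=r[k]; print("mould",v,np.median(r,0).round(4),"y",r[:,1].min().round(4),r[:,1].max().round(4))
r=P[234,225:295]; print(np.c_[np.arange(225,295,3),r[::3].round(4)])
E
```

```text
peg 10 [ 0.5659 -0.1445  0.2294] 0.2313 -0.1491 -0.1398 25
peg 30 [ 0.5592 -0.1449  0.2294] 0.2316 -0.1495 -0.1402 25
peg 50 [ 0.5523 -0.1453  0.2294] 0.232 -0.15 -0.1404 25
peg 70 [ 0.5451 -0.1455  0.2293] 0.2311 -0.1501 -0.1407 24
peg 90 [ 0.5376 -0.1461  0.2297] 0.2311 -0.1506 -0.1415 23
peg 104 [ 0.5322 -0.1462  0.2296] 0.231 -0.1509 -0.1417 22
tip x [0.5293 0.5293 0.5293 0.5293 0.5293]
mould 200 [ 0.4756 -0.1499  0.1756] y -0.1772 -0.1228
mould 212 [ 0.4756 -0.1499  0.1996] y -0.1771 -0.1228
mould 222 [ 0.4756 -0.1499  0.2157] y -0.1771 -0.1228
mould 228 [ 0.475  -0.15    0.2234] y -0.1775 -0.122
mould 233 [ 0.4745 -0.1499  0.2294] y -0.1839 -0.1155
mould 238 [ 0.4744 -0.15    0.2349] y -0.1892 -0.1106
mould 250 [ 0.4751 -0.1501  0.2471] y -0.1911 -0.1101
mould 270 [ 0.4681 -0.1505  0.2499] y -0.1826 -0.1177
mould 290 [ 0.4595 -0.151   0.2501] y -0.1783 -0.1229
mould 310 [ 0.4504 -0.1515  0.2502] y -0.1771 -0.1253
[[ 2.250e+02  4.746e-01 -1.343e-01  2.309e-01]
 [ 2.280e+02  4.750e-01 -1.358e-01  2.317e-01]
 [ 2.310e+02  4.748e-01 -1.371e-01  2.310e-01]
 [ 2.340e+02  4.751e-01 -1
[... 261 characters left out ...]
520e+02  4.715e-01 -1.467e-01  2.221e-01]
 [ 2.550e+02  4.713e-01 -1.482e-01  2.214e-01]
 [ 2.580e+02  4.712e-01 -1.496e-01  2.210e-01]
 [ 2.610e+02  4.713e-01 -1.511e-01  2.210e-01]
 [ 2.640e+02  4.723e-01 -1.525e-01  2.233e-01]
 [ 2.670e+02  4.714e-01 -1.541e-01  2.208e-01]
 [ 2.700e+02  4.722e-01 -1.555e-01  2.225e-01]
 [ 2.730e+02  4.721e-01 -1.570e-01  2.220e-01]
 [ 2.760e+02  4.760e-01 -1.577e-01  2.312e-01]
 [ 2.790e+02  4.759e-01 -1.591e-01  2.307e-01]
 [ 2.820e+02  4.760e-01 -1.604e-01  2.309e-01]
 [ 2.850e+02  4.760e-01 -1.618e-01  2.306e-01]
 [ 2.880e+02  4.763e-01 -1.631e-01  2.311e-01]
 [ 2.910e+02  4.765e-01 -1.645e-01  2.314e-01]
 [ 2.940e+02  4.763e-01 -1.659e-01  2.309e-01]]
```

```bash
python3 -m crank '[[[0,0,0.2,0,0,0,-1],[0,-0.04,0.45,0,0,0,-1],[1,-0.04,0.45,0,0,0,-1],[2.5,-0.04,0.45,0,0,0,-1],[4,-0.04,0.45,0,0,0,-1]]]'
python3 -m crank '[[[0.5,0,0,0,0,0,-1],[1,0,0,0,0,0,-1],[1.5,0,0,0,0,0,-1],[2,0,0,0,0,0,-1],[2.5,0,0,0,0,0,-1]]]'
python3 -m crank '[[[0.3,0,0,0,0,0,-1],[0.6,0,0,0,0,0,-1],[0.9,0,0,0,0,0,-1],[1.2,0,0,0,0,0,-1],[1.2,0,0,0,0,0,-1]]]'
python3 - <<'E'
from h import *
p,r,o=tool(); print(p.round(4),np.arctan2(*r.as_matrix()[[1,0],0]).round(4),o["ft_force"].round(2),o["torque"].round(2))
s=snap("wrist"); cv2.imwrite("pics/w3.png",s["img"]); P=cloud(s); np.save("w3.npy",P)
for v in range(0,260,12):
    a=P[v,235:285]; k=a[:,2]>.15
    if k.any(): print(v,np.median(a[k],0).round(4),a[k][:,2].max().round(4),a[k][:,1].min().round(4),a[k][:,1].max().round(4),k.sum())
E
```

```text
t: 6.5
tool_pos: [0.5012, -0.1478, 0.2048]
orientation: [-0.0, 1.0, 0.028, 0.0]
ft_force: [-0.2, 1.2, -1.5]
grip_width: 0.0557
t: 7.12
tool_pos: [0.525, -0.1465, 0.2049]
orientation: [-0.0, 1.0, 0.028, 0.0]
ft_force: [-0.4, 0.1, -2.5]
grip_width: 0.0556
t: 7.75
tool_pos: [0.5369, -0.1458, 0.2047]
orientation: [-0.0, 1.0, 0.028, -0.0]
ft_force: [-0.5, -0.2, -1.3]
grip_width: 0.0556
[ 0.5369 -0.1458  0.2047] 0.0558 [-0.47 -0.21 -1.29] [0.   0.03 0.03]
48 [ 0.6276 -0.1409  0.2366] 0.2384 -0.1494 -0.132 49
60 [ 0.6236 -0.141   0.2369] 0.2389 -0.1496 -0.1321 50
72 [ 0.6197 -0.1412  0.2367] 0.2386 -0.1499 -0.1323 50
84 [ 0.6158 -0.1414  0.2359] 0.2378 -0.1503 -0.1324 50
96 [ 0.6121 -0.1418  0.2295] 0.232 -0.1466 -0.137 25
108 [ 0.6076 -0.1421  0.2296] 0.2313 -0.147 -0.1372 25
120 [ 0.603  -0.1421  0.2297] 0.2317 -0.1468 -0.1374 24
132 [ 0.5984 -0.1426  0.2298] 0.231 -0.1472 -0.1381 23
144 [ 0.5938 -0.1429  0.2318] 0.2336 -0.1513 -0.1346 41
156 [ 0.5892 -0.1431  0.2333] 0.2353 -0.1516 -0.1348 41
168 [ 0.5836 -0.1434  0.2296] 0.2308 -0.1482 -0.1388 23
180 [ 0.5802 -0.1434  0.2368] 0.2391 -0.1534 -0.1334 50
192 [ 0.5753 -0.1441  0.2376] 0.2396 -0.15 -0.1379 30
204 [ 0.5534 -0.1441  0.1806] 0.2319 -0.1603 -0.13 50
216 [ 0.5535 -0.1444  0.2029] 0.2313 -0.1582 -0.1318 50
228 [ 0.5533 -0.1447  0.2199] 0.2312 -0.1568 -0.1331 50
240 [ 0.5509 -0.1451  0.229 ] 0.2343 -0.1558 -0.1344 50
252 [ 0.5524 -0.145   0.2443] 0.2456 -0.1547 -0.1353 50
```

View pics/w3.png

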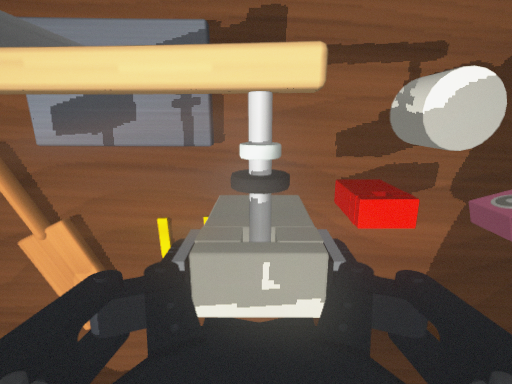

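The peg is through the hole and central, with no forces. The black stop disc at (260,182) is ~20 mm beyond the mould's back face. I approach, then feel for it.

```bash
python3 -m crank '[[[0.4,0,0,0,0,0,-1],[0.8,0,0,0,0,0,-1],[1.2,0,0,0,0,0,-1],[1.6,0,0,0,0,0,-1],[1.7,0,0,0,0,0,-1]]]'
for i in 1 2 3 4; do echo; done >/dev/null
python3 -m crank '[[[0,0,0,0,0,0,-1],[0,0,0,0,0,0,-1],[0.05,0,0,0,0,0,-1],[0.1,0,0,0,0,0,-1],[0.1,0,0,0,0,0,-1]]]'
python3 -m crank '[[[0.02,0,0,0,0,0,-1],[0.05,0,0,0,0,0,-1],[0.07,0,0,0,0,0,-1],[0.1,0,0,0,0,0,-1],[0.1,0,0,0,0,0,-1]]]'
python3 -m crank '[[[0.02,0,0,0,0,0,-1],[0.05,0,0,0,0,0,-1],[0.07,0,0,0,0,0,-1],[0.1,0,0,0,0,0,-1],[0.1,0,0,0,0,0,-1]]]'
```

```text
t: 8.43
tool_pos: [0.554, -0.1448, 0.2047]
orientation: [-0.0, 1.0, 0.028, -0.0]
ft_force: [0.4, -0.6, -1.7]
grip_width: 0.0559
t: 9.05
tool_pos: [0.5548, -0.1448, 0.2048]
orientation: [-0.0, 1.0, 0.028, -0.0]
ft_force: [0.5, 0.2, -2.4]
grip_width: 0.0558
t: 9.68
tool_pos: [0.5558, -0.1448, 0.2048]
orientation: [-0.0, 1.0, 0.028, -0.0]
ft_force: [-0.3, -0.2, -1.5]
grip_width: 0.0555
t: 10.3
tool_pos: [0.5568, -0.1447, 0.2048]
orientation: [-0.0, 1.0, 0.028, -0.0]
ft_force: [0.2, -0.2, -1.7]
grip_width: 0.0555
```

```bash
python3 -m crank '[[[0.02,0,0,0,0,0,-1],[0.05,0,0,0,0,0,-1],[0.07,0,0,0,0,0,-1],[0.1,0,0,0,0,0,-1],[0.1,0,0,0,0,0,-1]]]'
python3 -m crank '[[[0.02,0,0,0,0,0,-1],[0.05,0,0,0,0,0,-1],[0.07,0,0,0,0,0,-1],[0.1,0,0,0,0,0,-1],[0.1,0,0,0,0,0,-1]]]'
```

```text
t: 10.92
tool_pos: [0.5578, -0.1446, 0.2048]
orientation: [-0.0, 1.0, 0.028, 0.0]
ft_force: [0.7, -0.1, -1.2]
grip_width: 0.0556
t: 11.55
tool_pos: [0.5588, -0.1446, 0.2048]
orientation: [-0.0, 1.0, 0.028, -0.0]
ft_force: [-0.2, -0.4, -0.9]
grip_width: 0.0555
```

```bash
python3 -m crank '[[[0.02,0,0,0,0,0,-1],[0.05,0,0,0,0,0,-1],[0.07,0,0,0,0,0,-1],[0.1,0,0,0,0,0,-1],[0.1,0,0,0,0,0,-1]]]'
```

```text
t: 12.18
tool_pos: [0.5597, -0.1446, 0.2048]
orientation: [-0.0, 1.0, 0.028, -0.0]
ft_force: [-2.0, 1.1, -0.8]
grip_width: 0.0557
```

```bash
python3 -m crank '[[[0.02,0,0,0,0,0,-1],[0.05,0,0,0,0,0,-1],[0.07,0,0,0,0,0,-1],[0.1,0,0,0,0,0,-1],[0.1,0,0,0,0,0,-1]]]'
```

```text
t: 12.8
tool_pos: [0.5606, -0.1445, 0.2047]
orientation: [-0.0, 1.0, 0.028, -0.0]
ft_force: [-5.1, -0.8, -1.8]
grip_width: 0.0556
```

```bash
python3 -m crank '[[[0.05,0,0,0,0,0,-1],[0.1,0,0,0,0,0,-1],[0.14,0,0,0,0,0,-1],[0.14,0,0,0,0,0,-1],[0.14,0,0,0,0,0,-1]]]'
```

```text
t: 13.42
tool_pos: [0.5617, -0.1445, 0.2046]
orientation: [-0.0, 1.0, 0.028, -0.001]
ft_force: [-7.4, -0.1, -1.3]
grip_width: 0.0552
```

```bash
python3 -m crank '[[[0.04,0,0,0,0,0,-1],[0.08,0,0,0,0,0,-1],[0.08,0,0,0,0,0,-1],[0.08,0,0,0,0,0,-1],[0.08,0,0,0,0,0,-1]]]'
python3 -m crank '[[[0,0,0,0,0,0,-1],[0,0,0,0,0,0,-1],[0,0,0,0,0,0,-1],[0,0,0,0,0,0,-1],[0,0,0,0,0,0,-1]]]'
```

```text
t: 14.05
tool_pos: [0.5623, -0.1444, 0.2045]
orientation: [-0.0, 1.0, 0.028, -0.001]
ft_force: [-11.6, -0.4, -1.4]
grip_width: 0.0556
t: 14.68
tool_pos: [0.5622, -0.1444, 0.2046]
orientation: [-0.0, 1.0, 0.028, -0.001]
ft_force: [-10.2, -1.6, -1.8]
grip_width: 0.0559
```

The press held at ~10-11 N for over 0.6 s. Now I back off and lower slowly, so the bar takes the weight without swinging.

```bash
python3 -m crank '[[[-0.2,0,0,0,0,0,-1],[-0.45,0,0,0,0,0,-1],[-0.45,0,0.15,0,0,0,-1],[-0.45,0,0.3,0,0,0,-1],[-0.45,0,0.45,0,0,0,-1]]]'
python3 -m crank '[[[0,0,0.2,0,0,0,-1],[0,0,0.4,0,0,0,-1],[0,0,0.6,0,0,0,-1],[0,0,0.8,0,0,0,-1],[0,0,1.0,0,0,0,-1]]]'
python3 -m crank '[[[0,0,0.2,0,0,0,-1],[0,0,0.4,0,0,0,-1],[0,0,0.6,0,0,0,-1],[0,0,0.8,0,0,0,-1],[0,0,0.9,0,0,0,-1]]]'
python3 -m crank '[[[0,0,0.1,0,0,0,-1],[0,0,0.2,0,0,0,-1],[0,0,0.25,0,0,0,-1],[0,0,0.25,0,0,0,-1],[0,0,0.25,0,0,0,-1]]]'
cat >> h.py <<'E'
def tilt(s=None):
    s=s or snap("top"); q=cloud(s)[130:175,155:305].reshape(-1,3)
    q=q[(q[:,2]>.18)&(q[:,2]<.25)&(np.abs(q[:,0]-.6089+.056*q[:,1])<.010)]
    q=q[(np.abs(q[:,1])<.13)&((q[:,1]<-.03)|(q[:,1]>.03))]
    a=np.polyfit(q[:,1],q[:,2],1); return -a[0],a[1],len(q)
E
python3 - <<'E'
from h import *
p,r,o=tool(); print(p.round(4),o["ft_force"].round(2))
s=snap("top"); print(tilt(s)); s=snap("wrist"); cv2.imwrite("pics/w4.png",s["img"]); P=cloud(s)
for v in range(24,330,12):
    a=P[v,235:285]; k=a[:,2]>.12
    if k.any(): print(v,np.median(a[k],0).round(4),a[k][:,2].max().round(4),k.sum())
E
```

```text
t: 15.3
tool_pos: [0.5586, -0.1446, 0.2002]
orientation: [-0.0, 1.0, 0.028, 0.0]
ft_force: [0.1, -0.5, -2.0]
grip_width: 0.0556
t: 15.92
tool_pos: [0.5584, -0.1446, 0.1902]
orientation: [-0.0, 1.0, 0.028, -0.0]
ft_force: [-0.3, -0.4, 0.1]
grip_width: 0.0556
t: 16.55
tool_pos: [0.5584, -0.1446, 0.1812]
orientation: [-0.0, 1.0, 0.028, -0.0]
ft_force: [-0.0, -0.3, -1.1]
grip_width: 0.0555
t: 17.18
tool_pos: [0.5585, -0.1446, 0.1789]
orientation: [-0.0, 1.0, 0.028, 0.0]
ft_force: [0.7, -1.0, -0.2]
grip_width: 0.0555
[ 0.5585 -0.1446  0.1789] [ 0.72 -1.   -0.16]
(np.float64(-0.04550978618536372), np.float64(0.2175522057126565), 372)
108 [ 0.6288 -0.1407  0.213 ] 0.2149 50
120 [ 0.6246 -0.1409  0.2136] 0.2157 50
132 [ 0.6203 -0.1413  0.2135] 0.2153 49
144 [ 0.6159 -0.1414  0.213 ] 0.2147 50
156 [ 0.6106 -0.1425  0.2068] 0.2086 24
168 [ 0.6057 -0.1426  0.2065] 0.2079 23
180 [ 0.6007 -0.1429  0.2064] 0.2079 23
192 [ 0.595  -0.1432  0.2051] 0.2079 35
204 [ 0.5912 -0.1428  0.2096] 0.212 50
216 [ 0.5814 -0.1432  0.1956] 0.2079 50
228 [ 0.5808 -0.1434  0.2101] 0.2111 50
240 [ 0.5773 -0.1436  0.2141] 0.2159 50
252 [ 0.574  -0.1437  0.2184] 0.2197 50
264 [ 0.5691 -0.144   0.2194] 0.2207 50
276 [ 0.5639 -0.1443  0.2193] 0.2206 50
288 [ 0.5585 -0.1446  0.2195] 0.221 50
300 [ 0.5528 -0.1449  0.2194] 0.2204 50
312 [ 0.5473 -0.1453  0.2197] 0.2206 50
324 [ 0.5701 -0.1439  0.2545] 0.2553 50
```

```bash
python3 -m crank '[[[0,0,0.07,0,0,0,-1],[0,0,0.07,0,0,0,0.5],[0,0,0.07,0,0,0,0.7],[0,0,0.07,0,0,0,0.7],[0,0,0.07,0,0,0,0.7]]]'
python3 - <<'E'
from h import *
p,r,o=tool(); print(p.round(4),o["ft_force"].round(2),o["grip_width"]);print(tilt())
E
```

```text
t: 17.9
tool_pos: [0.5584, -0.1446, 0.1781]
orientation: [-0.0, 1.0, 0.028, -0.0]
ft_force: [0.5, 0.1, -0.5]
grip_width: 0.0727
[ 0.5584 -0.1446  0.1781] [ 0.46  0.08 -0.53] 0.0726735662787266
(np.float64(-0.03815621890744772), np.float64(0.21781243626727578), 371)
```

```bash
python3 -m crank '[[[0,0,-1,0,0,0,0.7],[0,0,-3,0,0,0,0.7],[0,0,-5.5,0,0,0,0.7],[0,0,-8,0,0,0,0.7],[0,0,-10.5,0,0,0,1]]]'
python3 -m crank '[[[-0.5,-4.4,0,0,0,0,1],[-1,-8.8,0,0,0,0,1],[-1.5,-13.2,0,0,0,0,1],[-2,-17.6,0,0,0,0,1],[-2.6,-22.1,0,0,0,0,1]]]'
python3 -m crank '[[[-0.5,-4.4,0,0,0,-0.05,1],[-1,-8.8,0,0,0,-0.1,1],[-1.5,-13.2,0,0,0,-0.15,1],[-2,-17.6,0,0,0,-0.2,1],[-2.7,-22.1,0,0,0,-0.253,1]]]'
python3 -m crank '[[[0,0,2,0,0,0,1],[0,0,4,0,0,0,1],[0,0,6,0,0,0,1],[0,0,6,0,0,0,1],[0,0,6,0,0,0,1]]]'
python3 - <<'E'
from h import *
p,r,o=tool(); print(p.round(4),np.degrees(np.arctan2(*r.as_matrix()[[1,0],0])).round(2),o["ft_force"].round(2))
s=snap("wrist"); cv2.imwrite("pics/w5.png",s["img"]); q=cloud(s).reshape(-1,3)
q=q[(q[:,2]>.063)&(q[:,2]<.077)&(np.linalg.norm(q[:,:2]-[.479,.294],axis=1)<.04)]
c,sz,a=cv2.minAreaRect((q[:,:2]*1000).astype(np.float32)); print(len(q),c,sz,a,np.median(q[:,2]))
d=np.array([c[0]/1e3,c[1]/1e3,p[2]])-p; print("shift in tool cm",(r.inv().apply(d)*100).round(2))
s=snap("top"); cv2.imwrite("pics/t2.png",cv2.resize(s["img"][120:280,90:420],None,fx=2.4,fy=2.4)); print(tilt(s))
E
```

```text
t: 18.58
tool_pos: [0.5584, -0.1446, 0.2848]
orientation: [0.0, 1.0, 0.028, 0.0]
ft_force: [-0.5, -0.1, -0.4]
grip_width: 0.0849
t: 19.2
tool_pos: [0.5198, 0.0759, 0.284]
orientation: [-0.0, 1.0, 0.028, 0.0]
ft_force: [1.4, -0.4, 0.3]
grip_width: 0.0855
t: 19.82
tool_pos: [0.4805, 0.2952, 0.284]
orientation: [-0.0, 0.988, 0.155, 0.0]
ft_force: [-0.1, 0.4, 0.9]
grip_width: 0.0855
t: 20.45
tool_pos: [0.4812, 0.2938, 0.2244]
orientation: [-0.0, 0.988, 0.154, 0.001]
ft_force: [-0.1, -0.3, 1.2]
grip_width: 0.0854
[0.4812 0.2938 0.2244] 17.69 [-0.06 -0.33  1.17]
1145 (481.52197265625, 294.9411926269531) (29.487638473510742, 44.009307861328125) 18.47556495666504 0.0699068538530071
shift in tool cm [ 0.07 -0.09  0.  ]
(np.float64(-0.03980756310075195), np.float64(0.21768030138215141), 533)
```

View pics/t2.png

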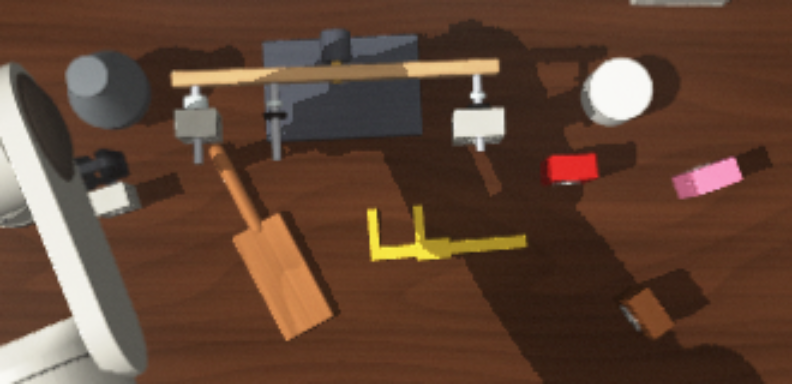

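The large mould hangs on the right peg at (478,125) with tilt -0.040, and nothing else has moved. Now I grasp the small one.

```bash
python3 -m crank '[[[0.07,-0.09,3,0,0,-0.012,1],[0.07,-0.09,6,0,0,-0.012,1],[0.07,-0.09,9,0,0,-0.012,1],[0.07,-0.09,12,0,0,-0.012,1],[0.07,-0.09,14,0,0,-0.012,1]]]'
python3 -m crank '[[[0,0,1.5,0,0,0,1],[0,0,3,0,0,0,1],[0,0,4.5,0,0,0,1],[0,0,5,0,0,0,1],[0,0,5,0,0,0,-1]]]' 40
python3 -m crank '[[[0,0,0,0,0,0,-1],[0,0,0,0,0,0,-1],[0,0,0,0,0,0,-1],[0,0,0,0,0,0,-1],[0,0,-0.3,0,0,0,-1]]]'
python3 -m crank '[[[0,0,-1.5,0,0,0,-1],[0,0,-4,0,0,0,-1],[0,0,-7,0,0,0,-1],[0,0,-10,0,0,0,-1],[0,0,-13,0,0,0,-1]]]'
python3 -m crank '[[[0,0,-3,0,0,0,-1],[0,0,-5.6,0,0,0,-1],[0,0,-5.6,0,0,0,-1],[0,0,-5.6,0,0,0,-1],[0,0,-5.6,0,0,0,-1]]]'
```

```text
t: 21.18
tool_pos: [0.4813, 0.2948, 0.0825]
orientation: [-0.0, 0.987, 0.16, -0.0]
ft_force: [-0.6, 0.6, 0.9]
grip_width: 0.0852
t: 21.8
tool_pos: [0.4813, 0.2948, 0.0331]
orientation: [-0.0, 0.987, 0.16, -0.0]
ft_force: [-0.5, -0.4, 0.9]
grip_width: 0.0699
t: 22.42
tool_pos: [0.4811, 0.2948, 0.0362]
orientation: [-0.0, 0.987, 0.16, -0.0]
ft_force: [-0.3, 0.4, -0.7]
grip_width: 0.0437
t: 23.05
tool_pos: [0.4811, 0.2948, 0.1682]
orientation: [-0.0, 0.987, 0.16, 0.0]
ft_force: [0.3, -0.3, -1.0]
grip_width: 0.0437
t: 23.68
tool_pos: [0.4809, 0.2947, 0.2212]
orientation: [0.0, 0.987, 0.16, -0.001]
ft_force: [0.3, -0.4, -0.6]
grip_width: 0.0435
```

```bash
python3 -m crank '[[[-2.5,3.9,0,0,0,0.05,-1],[-4.4,8,0,0,0,0.1,-1],[-6,12,0,0,0,0.16,-1],[-7.7,16,0.5,0,0,0.21,-1],[-9.4,20,1,0,0,0.266,-1]]]'
python3 -m crank '[[[0,0,0.5,0,0,0,-1],[0,0,1,0,0,0,-1],[0,0,1,0,0,0,-1],[0,0,1,0,0,0,-1],[0,0,1,0,0,0,-1]]]'
python3 - <<'E'
from h import *
p,r,o=tool(); print(p.round(4),np.arctan2(*r.as_matrix()[[1,0],0]).round(4),o["ft_force"].round(2)); print(tilt())
s=snap("wrist"); cv2.imwrite("pics/w6.png",s["img"]); P=cloud(s); np.save("w6.npy",P)
q=P[:200,200:320].reshape(-1,3); q=q[(q[:,2]>.205)&(np.abs(q[:,1]-.078)<.009)&(q[:,0]<.56)]
print("tip x",np.sort(q[:,0])[:3])
for x in np.arange(.517,.557,.006):
    a=q[np.abs(q[:,0]-x)<.003]
    if len(a): print("peg",round(x,3),((a[:,1].min()+a[:,1].max())/2).round(4),np.ptp(a[:,1]).round(4),np.percentile(a[:,2],95).round(4),len(a))
for v in range(200,320,8):
    a=P[v,170:350]; k=a[:,2]>.13; a=a[k]; 
    if len(a): print("m",v,np.median(a,0).round(4),a[:,1].min().round(4),a[:,1].max().round(4))
E
```

```text
t: 24.3
tool_pos: [0.4546, 0.0741, 0.2115]
orientation: [-0.0, 1.0, 0.027, -0.0]
ft_force: [0.7, 0.4, -1.6]
grip_width: 0.0435
t: 24.92
tool_pos: [0.4552, 0.0758, 0.2022]
orientation: [-0.0, 1.0, 0.028, 0.0]
ft_force: [0.4, -0.0, -1.5]
grip_width: 0.0433
[0.4552 0.0758 0.2022] 0.0557 [ 0.41 -0.02 -1.52]
(np.float64(-0.03746934668692066), np.float64(0.2175616897916875), 536)
tip x [0.5166578  0.51674808 0.51675161]
peg 0.517 0.0773 0.0096 0.2184 162
peg 0.523 0.0776 0.0097 0.2184 314
peg 0.529 0.0782 0.01 0.2185 324
peg 0.535 0.0785 0.0099 0.2185 348
peg 0.541 0.0788 0.0099 0.2185 367
peg 0.547 0.079 0.0101 0.2186 383
peg 0.553 0.0794 0.0099 0.2184 392
m 208 [0.4695 0.0769 0.181 ] 0.0559 0.0979
m 216 [0.4694 0.0772 0.1956] 0.056 0.0985
m 224 [0.4693 0.0769 0.2077] 0.0554 0.0984
m 232 [0.4686 0.077  0.217 ] 0.0484 0.1049
m 240 [0.4678 0.0767 0.2247] 0.0414 0.1119
m 248 [0.4691 0.0769 0.2353] 0.0418 0.1113
m 256 [0.467  0.0765 0.2385] 0.0417 0.1115
m 264 [0.4643 0.0763 0.2389] 0.0425 0.1102
m 272 [0.4606 0.0757 0.2389] 0.0446 0.1085
m 280 [0.4569 0.0757 0.2389] 0.0461 0.1065
m 288 [0.4532 0.0755 0.2391] 0.0504 0.1031
m 296 [0.4493 0.075  0.2392] 0.0516 0.1019
m 304 [0.4454 0.0751 0.2391] 0.0528 0.1009
m 312 [0.4415 0.0751 0.2392] 0.054 0.0998
```

View pics/w6.png

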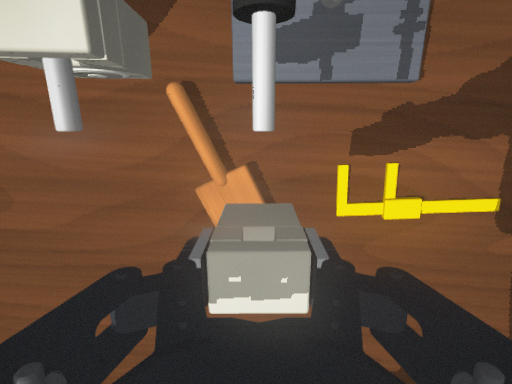

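The left peg tip at (263,130) sits slightly right of the mould's hole at (259,233), and the stop disc is at (264,10). I shift +0.25 cm in tool y, lower 0.6 cm, then thread.

```bash
python3 -m crank '[[[0,0.1,0.2,0,0,0,-1],[0,0.25,0.6,0,0,0,-1],[1,0.25,0.6,0,0,0,-1],[2.5,0.25,0.6,0,0,0,-1],[4,0.25,0.6,0,0,0,-1]]]'
python3 -m crank '[[[0.5,0,0,0,0,0,-1],[1,0,0,0,0,0,-1],[1.5,0,0,0,0,0,-1],[2,0,0,0,0,0,-1],[2.5,0,0,0,0,0,-1]]]'
python3 -m crank '[[[0.3,0,0,0,0,0,-1],[0.6,0,0,0,0,0,-1],[0.6,0,0,0,0,0,-1],[0.6,0,0,0,0,0,-1],[0.6,0,0,0,0,0,-1]]]'
python3 - <<'E'
from h import *
p,r,o=tool(); print(p.round(4),o["ft_force"].round(2)); print(tilt())
s=snap("wrist"); cv2.imwrite("pics/w7.png",s["img"][60:300,150:380]); P=cloud(s)
for v in range(120,260,8):
    a=P[v,235:290]; k=a[:,2]>.15
    if k.any(): print(v,np.median(a[k],0).round(4),a[k][:,2].max().round(4),a[k][:,1].min().round(4),a[k][:,1].max().round(4),k.sum())
E
```

```text
t: 25.65
tool_pos: [0.4966, 0.0751, 0.1961]
orientation: [-0.0, 1.0, 0.027, 0.0]
ft_force: [0.0, 0.1, -2.5]
grip_width: 0.0436
t: 26.28
tool_pos: [0.5204, 0.0765, 0.1962]
orientation: [-0.0, 1.0, 0.027, 0.0]
ft_force: [0.5, -0.5, -1.8]
grip_width: 0.0434
t: 26.9
tool_pos: [0.5261, 0.0768, 0.1962]
orientation: [-0.0, 1.0, 0.027, 0.0]
ft_force: [-0.4, 0.5, -2.0]
grip_width: 0.0436
[0.5261 0.0768 0.1962] [-0.4   0.48 -2.05]
(np.float64(-0.04486744386382011), np.float64(0.2180311265091568), 265)
120 [0.5921 0.0816 0.217 ] 0.2186 0.0767 0.0865 24
128 [0.5889 0.0812 0.217 ] 0.2182 0.0764 0.0859 23
136 [0.5856 0.081  0.2172] 0.2189 0.0763 0.0858 23
144 [0.5821 0.0811 0.2161] 0.2191 0.0742 0.088 32
152 [0.5794 0.0809 0.2205] 0.2226 0.0725 0.0894 40
160 [0.5761 0.0807 0.2212] 0.2229 0.0755 0.086 26
168 [0.572  0.0805 0.2166] 0.2183 0.0759 0.0852 22
176 [0.5688 0.0791 0.218 ] 0.2195 0.0684 0.0897 50
184 [0.5667 0.0788 0.2242] 0.2261 0.0681 0.0892 49
192 [0.5634 0.0802 0.225 ] 0.2268 0.0735 0.0869 33
200 [0.5576 0.0798 0.2171] 0.2189 0.075 0.0846 22
208 [0.541  0.0771 0.1753] 0.2183 0.0594 0.0921 55
216 [0.5412 0.0769 0.1899] 0.2183 0.061 0.091 55
224 [0.5411 0.0767 0.2024] 0.2184 0.0624 0.09 55
232 [0.5409 0.0765 0.2125] 0.2179 0.0633 0.0892 55
240 [0.5385 0.0762 0.2173] 0.2217 0.0642 0.0885 55
248 [0.5404 0.0765 0.2294] 0.2308 0.0651 0.0878 55
256 [0.5382 0.0764 0.2324] 0.2337 0.0652 0.0875 55
```

View pics/w7.png

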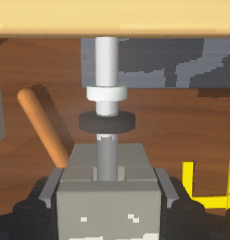

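The peg is through the left hole and clear (crop: peg at (107,150), disc at (107,120)). The stop face should be ~22 mm ahead.

```bash
python3 -m crank '[[[0.4,0,0,0,0,0,-1],[0.8,0,0,0,0,0,-1],[1.2,0,0,0,0,0,-1],[1.6,0,0,0,0,0,-1],[1.9,0,0,0,0,0,-1]]]'
python3 -m crank '[[[0.02,0,0,0,0,0,-1],[0.05,0,0,0,0,0,-1],[0.07,0,0,0,0,0,-1],[0.1,0,0,0,0,0,-1],[0.1,0,0,0,0,0,-1]]]'
python3 -m crank '[[[0.02,0,0,0,0,0,-1],[0.05,0,0,0,0,0,-1],[0.07,0,0,0,0,0,-1],[0.1,0,0,0,0,0,-1],[0.1,0,0,0,0,0,-1]]]'
```

```text
t: 27.62
tool_pos: [0.5454, 0.0778, 0.1961]
orientation: [-0.0, 1.0, 0.027, -0.0]
ft_force: [0.1, 0.4, -1.5]
grip_width: 0.0434
t: 28.25
tool_pos: [0.5461, 0.0779, 0.1962]
orientation: [-0.0, 1.0, 0.027, 0.0]
ft_force: [0.0, 0.3, -1.7]
grip_width: 0.0435
t: 28.88
tool_pos: [0.5472, 0.0779, 0.1961]
orientation: [-0.0, 1.0, 0.027, 0.0]
ft_force: [0.2, -0.4, -0.6]
grip_width: 0.0435
```

```bash
python3 -m crank '[[[0.02,0,0,0,0,0,-1],[0.05,0,0,0,0,0,-1],[0.07,0,0,0,0,0,-1],[0.1,0,0,0,0,0,-1],[0.1,0,0,0,0,0,-1]]]'
```

```text
t: 29.5
tool_pos: [0.5481, 0.078, 0.1961]
orientation: [-0.0, 1.0, 0.027, -0.0]
ft_force: [0.3, 0.4, -1.2]
grip_width: 0.0431
```

```bash
python3 -m crank '[[[0.02,0,0,0,0,0,-1],[0.05,0,0,0,0,0,-1],[0.07,0,0,0,0,0,-1],[0.1,0,0,0,0,0,-1],[0.1,0,0,0,0,0,-1]]]'
```

```text
t: 30.12
tool_pos: [0.549, 0.078, 0.1961]
orientation: [-0.0, 1.0, 0.027, -0.0]
ft_force: [-1.0, -1.1, -0.8]
grip_width: 0.0435
```

```bash
python3 -m crank '[[[0.02,0,0,0,0,0,-1],[0.05,0,0,0,0,0,-1],[0.07,0,0,0,0,0,-1],[0.1,0,0,0,0,0,-1],[0.1,0,0,0,0,0,-1]]]'
```

```text
t: 30.75
tool_pos: [0.55, 0.0781, 0.1961]
orientation: [-0.0, 1.0, 0.027, -0.0]
ft_force: [-4.4, -0.1, -0.5]
grip_width: 0.0437
```

```bash
python3 -m crank '[[[0.05,0,0,0,0,0,-1],[0.1,0,0,0,0,0,-1],[0.13,0,0,0,0,0,-1],[0.13,0,0,0,0,0,-1],[0.13,0,0,0,0,0,-1]]]'
```

```text
t: 31.38
tool_pos: [0.551, 0.0781, 0.1959]
orientation: [-0.0, 1.0, 0.027, -0.001]
ft_force: [-8.5, -1.2, -0.8]
grip_width: 0.0436
```

```bash
python3 -m crank '[[[0.03,0,0,0,0,0,-1],[0.06,0,0,0,0,0,-1],[0.06,0,0,0,0,0,-1],[0.06,0,0,0,0,0,-1],[0.06,0,0,0,0,0,-1]]]'
python3 -m crank '[[[0,0,0,0,0,0,-1],[0,0,0,0,0,0,-1],[0,0,0,0,0,0,-1],[0,0,0,0,0,0,-1],[0,0,0,0,0,0,-1]]]'
```

```text
t: 32.0
tool_pos: [0.5514, 0.0782, 0.1959]
orientation: [-0.0, 1.0, 0.027, -0.001]
ft_force: [-9.2, -0.2, -0.4]
grip_width: 0.0436
t: 32.62
tool_pos: [0.5514, 0.0782, 0.1959]
orientation: [-0.0, 1.0, 0.027, -0.001]
ft_force: [-8.8, -1.0, 0.1]
grip_width: 0.0441
```

The press held at ~9 N for over 1 s. Back off and lower.

```bash
python3 -m crank '[[[-0.2,0,0,0,0,0,-1],[-0.4,0,0,0,0,0,-1],[-0.4,0,0.1,0,0,0,-1],[-0.4,0,0.2,0,0,0,-1],[-0.4,0,0.3,0,0,0,-1]]]'
python3 -m crank '[[[0,0,0.1,0,0,0,-1],[0,0,0.2,0,0,0,-1],[0,0,0.3,0,0,0,-1],[0,0,0.3,0,0,0,-1],[0,0,0.3,0,0,0,-1]]]'
python3 - <<'E'
from h import *
p,r,o=tool(); print(p.round(4),o["ft_force"].round(2)); print(tilt())
E
```

```text
t: 33.25
tool_pos: [0.5482, 0.078, 0.1931]
orientation: [-0.0, 1.0, 0.027, 0.0]
ft_force: [0.5, -0.1, -0.5]
grip_width: 0.0434
t: 33.88
tool_pos: [0.548, 0.078, 0.1902]
orientation: [-0.0, 1.0, 0.027, -0.0]
ft_force: [-0.0, 0.6, 0.5]
grip_width: 0.0436
[0.548  0.078  0.1902] [-0.01  0.62  0.47]
(np.float64(0.0011855230541572667), np.float64(0.2190690591647844), 265)
```

```bash
python3 -m crank '[[[0,0,0,0,0,0,0.3],[0,0,0,0,0,0,0.45],[0,0,0,0,0,0,0.45],[0,0,0,0,0,0,0.45],[0,0,0,0,0,0,0.45]]]'
python3 -m crank '[[[0,0,-0.5,0,0,0,0.45],[0,0,-2,0,0,0,0.45],[0,0,-4,0,0,0,0.45],[0,0,-7,0,0,0,0.45],[0,0,-10,0,0,0,0.45]]]'
python3 -m crank '[[[-3,0,-2,0,0,0,0.45],[-7,0,-4,0,0,0,0.45],[-11,0,-5,0,0,0,0.45],[-15,0,-5,0,0,0,0.45],[-17,0,-5,0,0,0,0.45]]]'
python3 -m crank '[[[0,0,0,0,0,0,0.45],[0,0,0,0,0,0,0.45],[0,0,0,0,0,0,0.45],[0,0,0,0,0,0,0.45],[0,0,0,0,0,0,0.45]]]'
python3 - <<'E'
from h import *
p,r,o=tool(); print(p.round(4),o["ft_force"].round(2)); s=snap("top"); print(tilt(s),tilt())
w=snap("scene"); cv2.imwrite("pics/end.png",np.hstack([s["img"][120:280,100:420],w["img"][140:300,80:400]]))
P=cloud(s)
for n,y0,y1,z in(("large",-.185,-.11,.205),("small",.05,.105,.212)):
    q=P.reshape(-1,3); q=q[(q[:,1]>y0)&(q[:,1]<y1)&(q[:,2]>z)&(q[:,0]>.5)&(q[:,0]<.595)]; m=q[q[:,2]>np.percentile(q[:,2],60)-.006]
    print(n,np.median(m,0).round(4),q.min(0).round(4),q.max(0).round(4))
E
```

```text
t: 34.55
tool_pos: [0.548, 0.078, 0.1901]
orientation: [-0.0, 1.0, 0.027, -0.0]
ft_force: [0.0, 0.4, -0.3]
grip_width: 0.0622
t: 35.17
tool_pos: [0.548, 0.078, 0.2923]
orientation: [-0.0, 1.0, 0.027, 0.0]
ft_force: [-0.3, -0.0, 0.2]
grip_width: 0.0617
t: 35.8
tool_pos: [0.3766, 0.0687, 0.3418]
orientation: [0.0, 1.0, 0.027, 0.001]
ft_force: [-0.6, 0.4, 0.3]
grip_width: 0.0617
t: 36.42
tool_pos: [0.3785, 0.0686, 0.34]
orientation: [-0.0, 1.0, 0.027, -0.0]
ft_force: [-0.4, 0.4, -0.3]
grip_width: 0.0618
[0.3785 0.0686 0.34  ] [-0.37  0.44 -0.28]
(np.float64(0.002551510140699737), np.float64(0.21822704247706134), 531) (np.float64(0.005843936725086028), np.float64(0.2182184487015705), 532)
large [ 0.5557 -0.145   0.2265] [ 0.5253 -0.1732  0.2085] [ 0.5947 -0.1171  0.2335]
small [0.5434 0.0778 0.225 ] [0.513  0.0546 0.2122] [0.5949 0.0992 0.2318]
```

View pics/end.png

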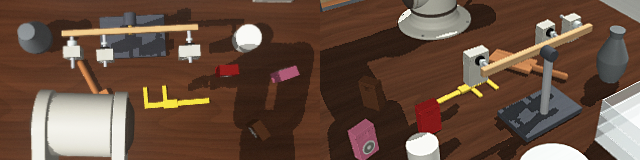

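Both moulds hang free: in the top half of the picture, large at (190,52) and small at (105,55). The bar is level and everything else is in place. After a short settle and one last tilt check I hand in.

```bash
python3 -m crank '[[[0,0,0,0,0,0,0.45],[0,0,0,0,0,0,0.45],[0,0,0,0,0,0,0.45],[0,0,0,0,0,0,0.45],[0,0,0,0,0,0,0.45]]]'
python3 -m crank '[[[0,0,0,0,0,0,0.45],[0,0,0,0,0,0,0.45],[0,0,0,0,0,0,0.45],[0,0,0,0,0,0,0.45],[0,0,0,0,0,0,0.45]]]'
python3 - <<'E'
from h import *
print(tilt(),tilt()); print(robot.sign_off())
E
```

```text
t: 37.2
tool_pos: [0.3783, 0.0687, 0.3401]
orientation: [-0.0, 1.0, 0.027, -0.0]
ft_force: [0.3, 0.6, -0.2]
grip_width: 0.0615
t: 37.83
tool_pos: [0.3783, 0.0687, 0.3401]
orientation: [-0.0, 1.0, 0.027, -0.0]
ft_force: [-0.5, 0.0, 1.3]
grip_width: 0.0617
(np.float64(0.002839756580076155), np.float64(0.2184982108171666), 531) (np.float64(0.003812306543588702), np.float64(0.21831185039585302), 528)
the job is handed in; nothing more can be done
None
```

Both moulds are hanging free on their pegs, and I handed the job in at about 38 s with no verdict reported.

- **Large mould (right-hand peg):** I found the stop by feel and held the mould against it at about 10–11 N for over 0.6 s. I then backed off, lowered it slowly and let go; the bar settled at about -0.04 rad.
- **Small mould (free left peg):** I held it against its stop at about 9 N for over 1 s, slightly under the 10 N asked but above the 6.5 N needed. I then lowered it and let go the same way.
- **Last checks:** The bar's tilt read about +0.003 rad, well inside the 0.035 limit. The moulds' measured positions were about 50–55 mm in front of the bar's centre and close to straight below their pegs. The gripper was well clear. In the last picture the vase, caliper, paddle, tub and look-alikes looked unmoved, though I did not re-measure them.
- **Disagreements:** The top and wrist cameras differed by about 4.5 mm in x. I mostly used the wrist camera to line up, and both pegs went in without contact. Force readings were noisy by about 1 N.

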